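Close the refilled sniff jar and set its vent

TASK

The slanted sniff jar of wooden scent beads has just been refilled and its vented aluminium lid (the one with the black dial on top) is only loosely on its thread. Screw the lid clockwise until it is tight and fully home, then turn the vent dial on it until its pointer stands at the long index rib. Leave the other things on the counter where they are.

Things in the scene. Friction and masses are not known exactly. Their poses are not given: they have to be found in the camera images.
- sniff_jar: Fixed steel stand (base 160 x 104 x 8 mm) clamping a glass jar of wooden beads, 76 mm across, that leans 35 degrees to the stand's front. Origin: centre of the base's underside; z up, front is -x. Jar axis: from (30, 0, 37) mm in this frame along (-0.574, 0, 0.819). Below the home lid a neck 50 mm across; the 76 mm shoulder starts 13 mm under the lid's rim.
- lid_top (a point): Centre of the flat top of the vented lid, on the jar axis, 129 mm up it when the lid is home; z out of the lid along the axis, x and y turn with the lid. The lid is a fluted aluminium cylinder 58 mm across, 24 mm high (all below this point), on a 6 mm per turn thread: it sinks about 1 mm per radian when screwed on.
- lid (a joint): Turn of the lid, rad: 0 = fully home at a stop; grows as it is unscrewed (counter-clockwise seen from outside, about +z of lid_top). Starts 1.9 to 3.6. Friction about 0.35 N m; the foam gasket adds resistance rising evenly to 0.19 N m at home, so the end takes 0.6 to 0.7 N m and a firm grip. It stays where it is left. The lid is captive: no lifting off.
- long_rib (a point): Outer end of the long index rib (8.5 mm long, 4 wide, 3 high, radius 20 to 28.5 mm) on the lid's top, in the lid's own -x direction, between two short ribs (3.5 mm long, 2 high) near the edge. Turns with the lid; with the lid home it lies straight down the slope, to the stand's front. Axes as lid_top.
- vent_grip (a point): Centre of the top of the black vent dial's grip bar, on the jar axis 24 mm above the lid's top; z outwards, x along the bar to its pointer end. The bar is 30 mm long (x), 12 wide (y), upright on a disc 33 mm across, 4 thick, lying on the lid: keep the fingertips at least 4 mm off the lid. Pointer: a nose at the bar's foot at one end, below a pale line on the bar's top. Rides on the lid.
- vent (a joint): Turn of the vent dial relative to the lid, rad: 0 = vent shut, pointer at one short rib; grows counter-clockwise seen from outside (about +z); 1.0 = pointer at the long rib; 1.9 = at the other short rib. Stops at 0 and 1.9. Starts 0 to 0.6. Friction 0.05 N m, no spring; it stays where it is left.
- plain_jar: Second fixed stand and jar of the same sizes (origin and axes as sniff_jar), closed by a plain flat lid 58 mm across, 20 mm high, without dial. Not to be worked on.
- tester_dome: Loose matte black plastic tester dome, 96 mm across, 66 mm high, with a chrome button on its side. Origin: centre of its underside.
- stone_sage: Loose ceramic scent stone, a flat round pebble 54 mm across, 18 mm high. Origin: centre of its underside.
- stone_cream: Loose ceramic scent stone, a rounded bar 50 x 36 x 16 mm. Origin: centre of its underside.
- stone_slate: Loose ceramic scent stone, a small barrel 42 mm across, 30 mm high. Origin: centre of its underside.
- phone_mount: Loose brushed aluminium phone mount, foot 42 mm across, about 65 mm high, with a tilted cradle plate 70 mm wide. Origin: centre of its underside.
- scoop: Loose small steel bead scoop: a cup 42 mm across and 16 mm high with a flat handle reaching 90 mm to -x. Origin: centre of the cup's underside.

How it is judged:
On the way, in this order (a step that is already met when the one before it is completed fails the run):
1. the vented lid is screwed fully home (value of joint lid below 0.15 rad), for 0.2 s.
2. the vent dial's pointer stands at the long rib (value of joint vent between 0.88 and 1.12 rad and value of joint lid below 0.15 rad), for 0.2 s.
At the end, for the whole second after the job is handed in: the vented lid is home within 0.15 rad of its stop, and the vent dial's pointer stands within 0.12 rad (7 degrees) of the long index rib (all of step 2); the robot touches nothing.
It fails at once if another thing on the counter was pushed more than 30 mm (distance of any of tester_dome, stone_sage, stone_cream, stone_slate, phone_mount, scoop from where it was at the start of the episode above 0.03 m).
It fails at once if the phone mount or the tester dome was tipped over (angle between any of phone_mount, tester_dome's own z axis and vertical above 0.5 rad).
It also fails if it takes over 69 s, if anything falls off the work surface, if the arm or the gripper's body presses on something with over 40 N, if the wrist force passes 120 N, or if a joint passes its speed limit or range.

ROBOT

A 6-joint arm with a two-finger parallel gripper is mounted at the origin on the work surface. World frame = base frame: x ahead of the robot, y to its left, z up, the work surface at z = 0. Lengths are in m, angles in rad, forces in N, time in s.
With the tool pointing down it reaches from about 0.35 to 0.775 m from the base axis. Payload 5.5 kg.
Tool frame: the origin (TCP) lies between the finger pads; the fingertips stand 19 mm ahead of it and the grasp point (between the pads) is the TCP; z points along the fingers, y is the line along which they close (so a half turn about z gives the same grasp; the last joint's range is limited). The gripper opens to 85 mm and grips with 20 to 120 N. Pads are 22 mm wide; open, the fingers measure 114 mm over their backs; the gripper's body (76 mm by 85 mm) begins 54 mm behind the grasp point. The pads swing forward as they close: fully open they stand 13 mm farther back than shut.
Start: joints at [-0.14, 0.313, 0.046, 1.304, 0, 1.431], TCP at [0.575, -0, 0.25] pointing down, gripper open.
Joint ranges: [-2.76, 2.76], [-0.86, 1.69], [-1.03, 1.26], [-2.2, 2.34], [-1.47, 1.5], [-3.14, 3.14]. Speed limits (rad/s): [2.57, 2.57, 3.14, 3.14, 3.14, 3.14].

INTERFACE

Orientations are given as a unit quaternion [w, x, y, z].
In Python, from workcell import env gives the robot as it stands.
- The arm moves only by the shell command python3 -m pendant 'ROWS' [FORCE]. ROWS is JSON, a list of rows, each an object with "travel": the shift along the tool's x, y, z scaled (see below), a list of three; "rot": the turn, a rotation vector about the tool's x, y, z scaled (see below), a list of three; "fingers": the opening, from -1 (shut) to 1 (fully open). In form: [{"travel": [dx, dy, dz], "rot": [wx, wy, wz], "fingers": fingers}, ...]. A call has 1 to 10 rows; each row is the pose to reach, as a shift and turn from the pose commanded when the call began, along the tool's axes at that moment; what a row does not reach only later rows make up. The controller multiplies each number of a shift by 0.12 m and each number of a turn by 60 degrees. A row lasts 1/10 s, in which the tool goes at most 50 mm and 8.59 degrees, less where a joint would pass 70% of its speed; a pose out of reach is approached as far as the arm can. A call with a number of a shift or a turn outside -1 to 1 is refused whole. A call with a gripper value outside its range is refused whole. The fingers move at their own pace and stop on an object; FORCE is the grip in N (left out, the last holds). Time passes only in rows, so rows that repeat a pose let the fingers close. It gives the time, the measured TCP pose, the force, the opening and the grip force at its end, in the units of the state.
- env.get_state(): the state, without advancing time (a new reading comes with each control period).
- env.read_camera(name): name is "scene" or "side" or "wrist"; returns (picture, depth): 480x640x3 uint8, blue, green, red; 480x640 float32, m along the optical axis (not along the pixel's ray), 0 where there is no reading.
- env.camera_model(name): a dict with "fovy" (degrees; the focal length in pixels is half the picture's height over the tangent of half this angle, whatever the lens; pixels are square), "cx", "cy" (the principal point, pixels), "rvec" (rotation vector, rad) and "tvec" (3), from world to camera coordinates, as OpenCV has them; the wrist camera has in their place "T_tool_cam" (4x4, takes a point from camera to tool coordinates, whose origin is the TCP and whose axes are the flange's). Camera axes: x right, y down, z forward; pixel columns grow to the right and rows downward; lengths in m; the calibration is good to about 2 mm. A picture is of the moment at which its call begins: read the wrist's pose just before it. camera_model takes no time and is no camera call.
- env.hand_in(): hands the job in; it is judged then, once.
Trained networks look in the newest picture that a camera, given by its name, has taken for a name from the list of things; names that differ only in an ending like _2 or _b are one class to them, and where a whole thing is asked for, a point or a joint stands for the part that bears it (a point fixed in the world has none). Each returns a list of dicts, best first, with "conf" (0 to 1); they miss things now and then, are a little off and sometimes report something else, mostly with a low value. They report only what shows in the picture. A call takes as long as a camera call.
- env.outline_of(camera, target): "mask" (480x640 bool, what is visible of it) and "xy" ([column, row] in pixels, amid what is visible of it).
The state is a dict: "clock": time; "joint_pos": joint angles; "qvel": joint speeds; "tau": joint torques, N m; "tcp_pos": TCP position; "orientation": TCP orientation; "wrist_force": force on the tool from outside, world axes, zero at the start; "ft_torque": the same for the moment, N m; "finger_gap": finger opening in m; "grip_force": force on a finger pad.
Only numpy, scipy, OpenCV 4.12 (cv2) and the standard library are available. Lean on these libraries where they do the work, as an engineer would, in place of code of your own. Each camera call takes 0.05 s, during which the arm holds its last target. There are 200 camera calls.

## Working session

There is one attempt and no reset: what is moved stays moved. The work goes in short steps, Python scripts to look and compute and a shell command to move; the robot and the scene stay as the last step left them, time stands still between calls to the robot, and variables do not carry over. Pictures are saved under pics/ and viewed, at most 10 in all, crops included, and the job is handed in when it is done.

```bash
mkdir -p pics; ls
cat > h.py <<'E'
import numpy as np,cv2
from scipy.spatial.transform import Rotation as R
from workcell import env
def Rq(q): return R.from_quat([q[1],q[2],q[3],q[0]])
def cam(name,st=None):
    m=env.camera_model(name); f=240/np.tan(np.radians(m["fovy"])/2)
    K=np.array([[f,0,m["cx"]],[0,f,m["cy"]],[0,0,1]])
    if "T_tool_cam" in m:
        T=np.eye(4);T[:3,:3]=Rq(st["orientation"]).as_matrix();T[:3,3]=st["tcp_pos"]
        T=T@np.array(m["T_tool_cam"])
    else:
        Tw=np.eye(4);Tw[:3,:3]=cv2.Rodrigues(np.array(m["rvec"],float))[0];Tw[:3,3]=np.ravel(m["tvec"]);T=np.linalg.inv(Tw)
    return K,T
def cloud(depth,K,T,mask=None):
    ok=depth>0
    if mask is not None: ok&=mask
    v,u=np.nonzero(ok);d=depth[v,u]
    P=np.c_[(u-K[0,2])/K[0,0]*d,(v-K[1,2])/K[1,1]*d,d]
    return P@T[:3,:3].T+T[:3,3],u,v
def proj(p,K,T):
    q=(np.atleast_2d(p)-T[:3,3])@T[:3,:3]
    return (q[:,:2]/q[:,2:])*[K[0,0],K[1,1]]+K[:2,2]
E
python3 - <<'E'
from h import *
for n in ["scene","side","wrist"]:
    st=env.get_state(); im,d=env.read_camera(n); cv2.imwrite(f"pics/{n}0.png",im); np.save(f"{n}0.npy",d)
    K,T=cam(n,st); print(n,K[0,0],T[:3,3].round(3),T[:3,2].round(2))
    for t in ["sniff_jar","lid_top","vent_grip","plain_jar","long_rib"]:
        r=env.outline_of(n,t)
        for x in r[:2]:
            P,_,_=cloud(d,K,T,x["mask"]); print(t,round(x["conf"],2),np.round(x["xy"]),x["mask"].sum(),np.median(P,0).round(3) if len(P) else 0)
        if r: np.save(f"{n}_{t}.npy",r[0]["mask"])
print(env.get_state())
E
```

```text
pics
scene 620.0554957886297 [ 1.138 -0.504  1.06 ] [-0.48  0.35 -0.8 ]
sniff_jar 0.58 [292. 326.] 5442 [ 0.671 -0.231  0.071]
sniff_jar 0.26 [274. 280.] 866 [ 0.617 -0.223  0.151]
lid_top 0.62 [279. 279.] 839 [ 0.619 -0.225  0.152]
vent_grip 0.51 [274. 272.] 236 [ 0.604 -0.223  0.159]
plain_jar 0.87 [491. 216.] 4486 [0.691 0.24  0.061]
long_rib 0.6 [276. 279.] 803 [ 0.619 -0.225  0.152]
side 504.5139822200673 [ 0.403 -0.95   0.69 ] [ 0.16  0.84 -0.53]
sniff_jar 0.7 [369. 314.] 5034 [ 0.633 -0.245  0.056]
sniff_jar 0.6 [289. 270.] 218 [ 0.517 -0.005  0.014]
lid_top 0.67 [357. 275.] 816 [ 0.605 -0.234  0.146]
vent_grip 0.72 [349. 273.] 264 [ 0.597 -0.229  0.156]
plain_jar 0.91 [330. 201.] 2330 [0.664 0.234 0.053]
long_rib 0.92 [353. 273.] 893 [ 0.607 -0.233  0.145]
wrist 420.6803623927447 [0.575 0.077 0.375] [-0.   -0.3  -0.95]
sniff_jar 0.6 [394. 405.] 12907 [ 0.64  -0.184  0.041]
{'clock': 0.9, 'joint_pos': array([-1.39621912e-01,  3.13158436e-01,  4.60970552e-02,  1.30359061e+00,
       -1.07894748e-05,  1.43117862e+00]), 'qvel': array([ 0.00014116,  0.00101467,  0.00025103,  0.00051094, -0.00140001,
        0.00023724]), 'tau': array([-5.55398547e-04, -4.80447757e+01,  2.98813516e+01,  1.10667534e-04,
       -3.82419421e-05, -4.09966333e-05]), 'tcp_pos': array([ 5.75040329e-01, -3.09593916e-05,  2.50345644e-01]), 'orientation': array([6.08802827e-05, 7.07108266e-01, 7.07105293e-01, 3.91222306e-05]), 'wrist_force': array([ 0.07671737, -0.69872603,  0.57214091]), 'ft_torque': array([-0.00786071, -0.02797448,  0.0167642 ]), 'grip_force': 0.0, 'finger_gap': 0.08560729463938371}
```

Run:
```python
import cv2,numpy as np
a=cv2.imread("pics/scene0.png"); b=cv2.imread("pics/side0.png"); 
out=np.vstack([np.hstack([cv2.resize(a,(400,300)),cv2.resize(b,(400,300))]),np.hstack([cv2.resize(a[220:370,190:390],(400,300),interpolation=3),cv2.resize(b[220:370,260:460],(400,300),interpolation=3)])])
cv2.imwrite("pics/m0.png",out)
```

```text
(no output)
```

View pics/m0.png

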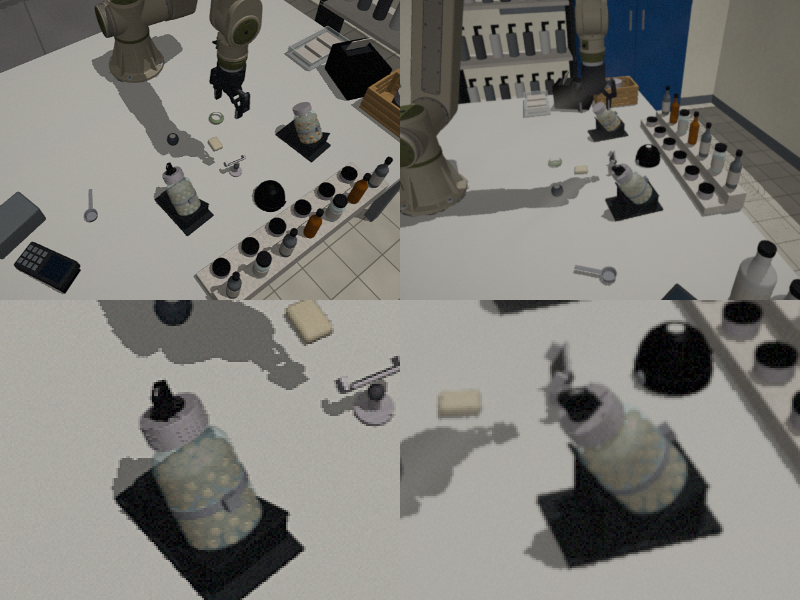

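Run:
```python
from h import *
from scipy.spatial import cKDTree
C=[]
for n in ["scene","side"]:
    K,T=cam(n); d=np.load(f"{n}0.npy"); im=cv2.imread(f"pics/{n}0.png")
    P,u,v=cloud(d,K,T); g=im[v,u].max(1)
    roi=(abs(P[:,0]-.68)<.18)&(abs(P[:,1]+.24)<.14)
    b=P[roi&(P[:,2]>.002)&(P[:,2]<.016)&(g<60)]
    print(n,len(b),np.median(b[:,2]))
    tr=cKDTree(b[:,:2]); b=b[np.array([len(x) for x in tr.query_ball_point(b[:,:2],.008)])>6]
    r=cv2.minAreaRect(b[:,:2].astype(np.float32)*1000); print(r, len(b))
    for t in ["lid_top","vent_grip"]:
        m=np.load(f"{n}_{t}.npy"); Q,_,_=cloud(d,K,T,m); print(t,Q.min(0).round(3),Q.max(0).round(3))
    for t in ["phone_mount","tester_dome","stone_sage","stone_cream","stone_slate","scoop"]:
        r=env.outline_of(n,t)
        if r: Q,_,_=cloud(d,K,T,r[0]["mask"]); print(t,round(r[0]["conf"],2),np.percentile(Q,[5,50,95],axis=0).round(3).tolist())
```

```text
scene 1172 0.00832626531059466
((651.3834838867188, -217.74156188964844), (164.62161254882812, 102.45197296142578), 5.112412929534912) 1171
lid_top [ 0.481 -0.249 -0.001] [ 0.641 -0.153  0.175]
vent_grip [ 0.489 -0.236 -0.   ] [ 0.618 -0.159  0.175]
tester_dome 0.64 [[0.75, -0.027, 0.004], [0.792, 0.001, 0.045], [0.824, 0.045, 0.065]]
stone_sage 0.73 [[0.414, 0.057, 0.008], [0.441, 0.069, 0.014], [0.452, 0.099, 0.019]]
stone_slate 0.77 [[0.414, -0.119, 0.012], [0.431, -0.108, 0.024], [0.438, -0.089, 0.03]]
scoop 0.77 [[0.445, -0.472, 0.001], [0.502, -0.45, 0.013], [0.53, -0.424, 0.019]]
side 1504 0.00745212753554253
((649.2069091796875, -220.8499755859375), (155.86822509765625, 102.28311157226562), 5.272624969482422) 1499
lid_top [ 0.58  -0.252  0.001] [0.669 0.016 0.173]
vent_grip [ 0.58  -0.239  0.137] [ 0.617 -0.212  0.173]
phone_mount 0.66 [[0.619, -0.039, 0.02], [0.633, -0.01, 0.05], [0.645, 0.028, 0.061]]
tester_dome 0.72 [[0.737, -0.03, 0.001], [0.769, -0.012, 0.037], [0.814, 0.03, 0.064]]
stone_sage 0.69 [[0.404, 0.053, 0.006], [0.425, 0.062, 0.013], [0.448, 0.078, 0.017]]
stone_cream 0.79 [[0.494, -0.013, 0.001], [0.515, -0.004, 0.014], [0.538, 0.019, 0.017]]
stone_slate 0.74 [[0.738, -0.03, 0.005], [0.769, -0.014, 0.038], [0.811, 0.018, 0.063]]
scoop 0.63 [[0.445, -0.476, 0.001], [0.506, -0.448, 0.012], [0.529, -0.426, 0.017]]
```

```bash
cat >> h.py <<'E'
yaw=np.radians(5.2); B=np.array([.650,-.219,0]); RB=R.from_euler('z',yaw)
a=RB.apply([-np.sin(np.radians(35)),0,np.cos(np.radians(35))]); P0=B+RB.apply([.030,0,.037]); HOME=P0+.129*a
# home lid frame: z=a, -x = downslope front, y = z cross x
xl=-RB.apply([-np.cos(np.radians(35)),0,-np.sin(np.radians(35))]); yl=np.cross(a,xl)
def toolR(phi):
    """tool z=-a, tool y at angle phi about a from lid-home x"""
    y=np.cos(phi)*xl+np.sin(phi)*yl; z=-a; x=np.cross(y,z); return R.from_matrix(np.c_[x,y,z])
def phi_now(st):
    y=Rq(st["orientation"]).as_matrix()[:,1]; return np.arctan2(y@yl,y@xl)
def go(p,Rt,st=None):
    st=st or env.get_state(); R0=Rq(st["orientation"])
    t=R0.inv().apply(np.array(p)-st["tcp_pos"]); r=(R0.inv()*Rt).as_rotvec()
    print("travel",(t/.12).round(3),"rot",(r/np.radians(60)).round(3))
E
python3 - <<'E'
from h import *
st=env.get_state(); print(HOME,a,phi_now(st)); 
for phi in (phi_now(st),): go(HOME+.12*a,toolR(phi))
E
```

```text
[ 0.60618969 -0.22298705  0.14267061] [-0.57121582 -0.05198471  0.81915204] -0.11063448278793839
travel [-1.91  -0.312  0.078] rot [-0.58   0.059  0.018]
```

```bash
R1='{"travel":[-0.96,-0.16,0.04],"rot":[-0.58,0.06,0.02],"fingers":1}'; python3 -m pendant '[{"travel":[-0.4,-0.08,0],"rot":[-0.14,0.015,0.005],"fingers":1},{"travel":[-0.8,-0.16,0],"rot":[-0.28,0.03,0.01],"fingers":1},{"travel":[-0.96,-0.16,0.04],"rot":[-0.42,0.045,0.015],"fingers":1},{"travel":[-0.96,-0.16,0.04],"rot":[-0.58,0.06,0.02],"fingers":1},{"travel":[-0.96,-0.16,0.04],"rot":[-0.58,0.06,0.02],"fingers":1},{"travel":[-0.96,-0.16,0.04],"rot":[-0.58,0.06,0.02],"fingers":1}]'
python3 - <<'E'
from h import *
st=env.get_state(); print(st["joint_pos"].round(3)); 
go(HOME+.12*a,toolR(phi_now(st)))
E
```

```text
clock: 2.1
tcp_pos: [0.5546, -0.1152, 0.2452]
orientation: [0.189, 0.682, 0.667, 0.232]
wrist_force: [0.9, -0.2, 0.6]
finger_gap: 0.0852
grip_force: 0.0
[-0.512 -0.09  -0.601  0.539  0.33   1.171]
travel [-0.951 -0.099 -0.101] rot [-0.002 -0.    -0.   ]
```

```bash
python3 -m pendant '[{"travel":[-0.4,-0.1,-0.1],"rot":[0,0,0],"fingers":1},{"travel":[-0.8,-0.1,-0.1],"rot":[0,0,0],"fingers":1},{"travel":[-0.95,-0.1,-0.1],"rot":[0,0,0],"fingers":1},{"travel":[-0.95,-0.1,-0.1],"rot":[0,0,0],"fingers":1},{"travel":[-0.95,-0.1,-0.1],"rot":[0,0,0],"fingers":1}]'
python3 - <<'E'
from h import *
st=env.get_state(); print(st["joint_pos"].round(3)); 
go(HOME+.12*a,toolR(phi_now(st)))
im,d=env.read_camera("wrist"); cv2.imwrite("pics/w1.png",im); np.save("w1.npy",d); K,T=cam("wrist",st)
for t in ["lid_top","vent_grip","long_rib"]:
    for x in env.outline_of("wrist",t)[:2]:
        P,_,_=cloud(d,K,T,x["mask"]); L=(P-HOME)@np.c_[xl,yl,a]; print(t,round(x["conf"],2),np.round(x["xy"]),np.percentile(L,[3,50,97],axis=0).round(4).tolist())
print(proj([HOME,HOME+.024*a,HOME-.0285*xl],K,T).round())
E
```

```text
clock: 2.6
tcp_pos: [0.5409, -0.23, 0.2426]
orientation: [0.19, 0.681, 0.667, 0.233]
wrist_force: [0.3, 0.6, 0.2]
finger_gap: 0.0854
grip_force: 0.0
[-0.75   0.002 -0.508  0.624  0.442  0.941]
travel [ 0.006 -0.031 -0.004] rot [-0.    -0.001 -0.   ]
lid_top 0.75 [319. 236.] [[-0.0235, -0.0224, -0.0126], [0.0023, 0.0073, 0.003], [0.0265, 0.0294, 0.0271]]
vent_grip 0.65 [317. 244.] [[-0.0114, -0.0103, 0.0052], [0.003, 0.0056, 0.0197], [0.0159, 0.0165, 0.0276]]
long_rib 0.64 [315. 234.] [[-0.0229, -0.0222, -0.0105], [0.0024, 0.0073, 0.003], [0.0267, 0.0294, 0.0271]]
[[314. 240.]
 [313. 253.]
 [267. 245.]]
```

View pics/w1.png

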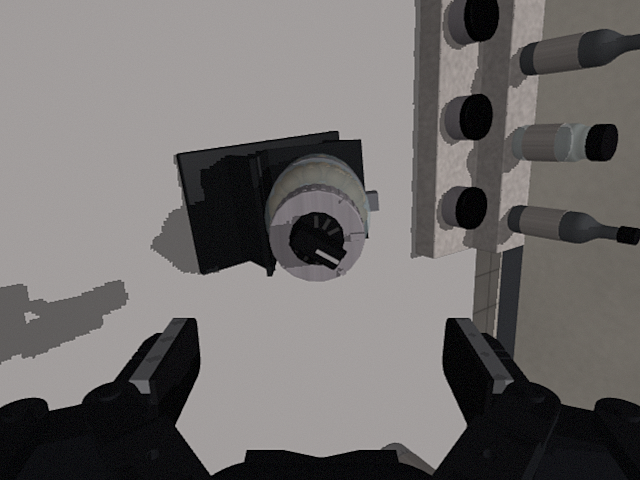

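Run:
```python
from h import *
from scipy.optimize import least_squares
im=cv2.imread("pics/w1.png"); cv2.imwrite("pics/w1c.png",cv2.resize(im[180:300,250:390],(700,600),interpolation=cv2.INTER_CUBIC))
st=env.get_state(); d=np.load("w1.npy"); K,T=cam("wrist",st)
P,u,v=cloud(d,K,T); L=(P-HOME)@np.c_[xl,yl,a]; g=im[v,u].max(1)
s=(np.hypot(L[:,0],L[:,1])<.04)&(L[:,2]>-.004)&(L[:,2]<.012)&(g>90); print(s.sum(),np.percentile(L[s,2],[5,25,50,75,95]).round(4))
Q=L[s]; A=np.c_[Q[:,:2],np.ones(len(Q))]; print("plane",np.linalg.lstsq(A,Q[:,2],rcond=None)[0])
h=cv2.convexHull((Q[:,:2]*1e4).astype(np.float32))[:,0]/1e4
print(least_squares(lambda p:np.hypot(h[:,0]-p[0],h[:,1]-p[1])-p[2],[0,0,.029],loss="soft_l1",f_scale=.001).x)
# bright pixels above dial: pale line
s=(np.hypot(L[:,0],L[:,1])<.03)&(L[:,2]>.018); print(L[s].mean(0)); q=L[s&(g>120)]; print("line",len(q),q.round(3).tolist()[:5],q.mean(0))
```

```text
3381 [0.001  0.0018 0.0023 0.0028 0.0039]
plane [ 0.00246725 -0.00939794  0.00240526]
[0.00039598 0.00433888 0.02865883]
[0.00045702 0.0113636  0.15364971]
line 83 [[0.001, 0.005, 0.027], [0.001, 0.005, 0.027], [0.0, 0.004, 0.026], [0.001, 0.004, 0.027], [0.001, 0.004, 0.027]] [0.00577744 0.00095436 0.03420018]
```

View pics/w1c.png

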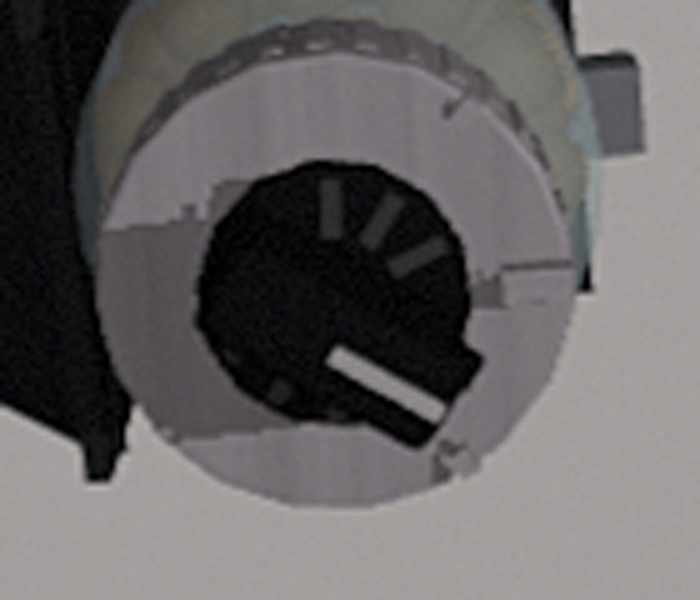

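```bash
C='{"travel":[0,0,0],"rot":[0,0,-0.75],"fingers":1}'
python3 -m pendant '[{"travel":[0,0,0],"rot":[0,0,-0.14],"fingers":1},{"travel":[0,0,0],"rot":[0,0,-0.28],"fingers":1},{"travel":[0,0,0],"rot":[0,0,-0.42],"fingers":1},{"travel":[0,0,0],"rot":[0,0,-0.56],"fingers":1},{"travel":[0,0,0],"rot":[0,0,-0.7],"fingers":1},{"travel":[0,0,0],"rot":[0,0,-0.84],"fingers":1},{"travel":[0,0,0],"rot":[0,0,-0.9],"fingers":1}]' | head -2
python3 -m pendant '[{"travel":[0,0,0],"rot":[0,0,-0.14],"fingers":1},{"travel":[0,0,0],"rot":[0,0,-0.28],"fingers":1},{"travel":[0,0,0],"rot":[0,0,-0.42],"fingers":1},{"travel":[0,0,0],"rot":[0,0,-0.56],"fingers":1},{"travel":[0,0,0],"rot":[0,0,-0.6],"fingers":1},{"travel":[0,0,0],"rot":[0,0,-0.6],"fingers":1},{"travel":[0,0,0],"rot":[0,0,-0.6],"fingers":1}]' | head -2
cat >> h.py <<'E'
def lidfit(name):
    from scipy.optimize import least_squares
    st=env.get_state(); im,d=env.read_camera("wrist"); cv2.imwrite(f"pics/{name}.png",im); np.save(name+".npy",d); K,T=cam("wrist",st)
    P,u,v=cloud(d,K,T); L=(P-HOME)@np.c_[xl,yl,a]; g=im[v,u].max(1)
    s=(np.hypot(L[:,0],L[:,1])<.042)&(L[:,2]>-.004)&(L[:,2]<.008)&(g>60); Q=L[s]
    h=cv2.convexHull((Q[:,:2]*1e4).astype(np.float32))[:,0]/1e4
    f=least_squares(lambda p:np.hypot(h[:,0]-p[0],h[:,1]-p[1])-p[2],[0,0,.029],loss="soft_l1",f_scale=.001).x
    print("lid",np.median(Q[:,2]).round(4),"circle",f.round(4))
    b=L[(np.hypot(L[:,0]-f[0],L[:,1]-f[1])<.02)&(L[:,2]>.019)&(L[:,2]<.035)]
    w,V=np.linalg.eigh(np.cov(b[:,:2].T)); r=cv2.minAreaRect((b[:,:2]*1000).astype(np.float32))
    print("bar",len(b),b.mean(0).round(4),"dir",np.arctan2(V[1,1],V[0,1]).round(3),r, "phi",phi_now(st).round(3), "j",st["joint_pos"].round(3))
    return st,im,d,K,T
E
python3 - <<'E'
from h import *
st,im,d,K,T=lidfit("w2"); c=proj(HOME,K,T)[0].astype(int); print(c)
cv2.imwrite("pics/w2c.png",cv2.resize(im[c[1]-70:c[1]+70,c[0]-70:c[0]+70],(560,560),interpolation=2))
E
```

```text
clock: 3.5
tcp_pos: [0.5391, -0.228, 0.2414]
clock: 4.2
tcp_pos: [0.5391, -0.2284, 0.2414]
lid 0.0025 circle [0.0015 0.0018 0.0289]
bar 1221 [0.0005 0.002  0.0259] dir 2.507 ((1.6099300384521484, 1.9458322525024414), (12.23682689666748, 29.92482566833496), 53.53450012207031) phi 1.458 j [-0.75  -0.001 -0.514  0.622  0.443 -0.629]
[320 238]
```

View pics/w2c.png

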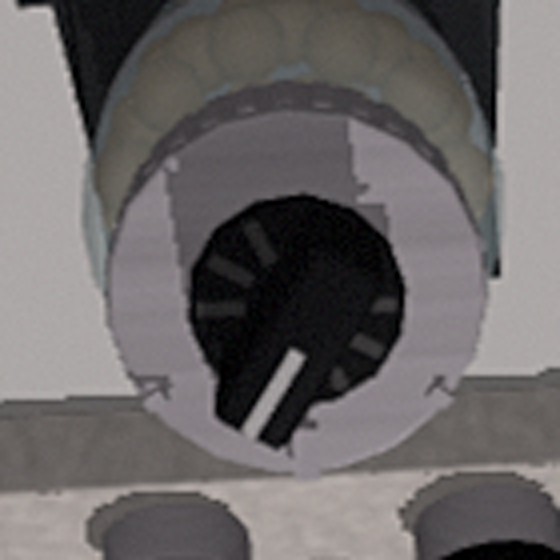

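Run:
```python
import h
from h import *
q=np.array([.19,.681,.667,.233]); q/=np.linalg.norm(q)
class E:
    def get_state(s): return dict(tcp_pos=np.array([.5409,-.23,.2426]),orientation=q,joint_pos=np.zeros(6))
    def read_camera(s,n): return cv2.imread("pics/w1.png"),np.load("w1.npy")
    camera_model=env.camera_model
h.env=E(); lidfit("w1x")
```

```text
Traceback (most recent call last):
  File "h.py", line 38, in lidfit
    st=env.get_state(); im,d=env.read_camera("wrist"); cv2.imwrite(f"pics/{name}.png",im); np.save(name+".npy",d); K,T=cam("wrist",st)
                                                                                                                       ~~~^^^^^^^^^^^^
  File "h.py", line 6, in cam
    m=env.camera_model(name); f=240/np.tan(np.radians(m["fovy"])/2)
TypeError: make.<locals>.<lambda>() takes 1 positional argument but 2 were given
```

Run:
```python
import h
from h import *
q=np.array([.19,.681,.667,.233]); q/=np.linalg.norm(q)
class E:
    def get_state(s): return dict(tcp_pos=np.array([.5409,-.23,.2426]),orientation=q,joint_pos=np.zeros(6))
    def read_camera(s,n): return cv2.imread("pics/w1.png"),np.load("w1.npy")
    camera_model=staticmethod(env.camera_model)
h.env=E(); lidfit("w1x")
```

```text
lid 0.0025 circle [0.0006 0.0023 0.0289]
bar 1257 [0.0006 0.0032 0.0258] dir 2.505 ((0.48622608184814453, 1.9762210845947266), (12.610803604125977, 30.188491821289062), 53.496917724609375) phi -0.112 j [0. 0. 0. 0. 0. 0.]
```

```bash
sed -i 's/^# home lid frame.*$//' h.py
cat >> h.py <<'E'
CEN=HOME+.0011*xl+.0022*yl
E
python3 - <<'E'
from h import *
go(CEN-.0005*a,toolR(1.458)); go(CEN+.05*a,toolR(1.458))
E
```

```text
travel [0.004 0.013 0.999] rot [ 0.001 -0.    -0.   ]
travel [0.004 0.013 0.579] rot [ 0.001 -0.    -0.   ]
```

```bash
python3 -m pendant '[{"travel":[0.004,0.013,0.2],"rot":[0,0,0],"fingers":1},{"travel":[0.004,0.013,0.4],"rot":[0,0,0],"fingers":1},{"travel":[0.004,0.013,0.55],"rot":[0,0,0],"fingers":1},{"travel":[0.004,0.013,0.7],"rot":[0,0,0],"fingers":1},{"travel":[0.004,0.013,0.85],"rot":[0,0,0],"fingers":1},{"travel":[0.004,0.013,0.95],"rot":[0,0,0],"fingers":1},{"travel":[0.004,0.013,0.999],"rot":[0,0,0],"fingers":1},{"travel":[0.004,0.013,0.999],"rot":[0,0,0],"fingers":1},{"travel":[0.004,0.013,0.999],"rot":[0,0,0],"fingers":1}]'
python3 - <<'E'
from h import *
go(CEN-.0005*a,toolR(1.458)); st=env.get_state(); print(st["ft_torque"],st["joint_pos"].round(3))
E
```

```text
clock: 5.15
tcp_pos: [0.6071, -0.2213, 0.1432]
orientation: [0.299, 0.01, 0.954, 0.031]
wrist_force: [0.5, 0.4, 0.6]
finger_gap: 0.0857
grip_force: 0.0
travel [0.001 0.005 0.003] rot [0.001 0.    0.   ]
[-0.06924863  0.53466393  0.00061478] [-0.646  0.195 -0.571  0.327  0.396 -0.526]
```

```bash
python3 -m pendant '[{"travel":[0,0.005,0],"rot":[0,0,0],"fingers":0.2},{"travel":[0,0.005,0],"rot":[0,0,0],"fingers":0.2},{"travel":[0,0.005,0],"rot":[0,0,0],"fingers":0.2},{"travel":[0,0.005,0],"rot":[0,0,0],"fingers":0.2},{"travel":[0,0.005,0],"rot":[0,0,0],"fingers":0.2},{"travel":[0,0.005,0],"rot":[0,0,0],"fingers":0.2}]' 80
python3 - <<'E'
from h import *
go(CEN-.0005*a,toolR(1.458)); st=env.get_state(); print(st["ft_torque"],Rq(st["orientation"]).inv().apply(st["wrist_force"]))
E
```

```text
clock: 5.75
tcp_pos: [0.6068, -0.2206, 0.1441]
orientation: [0.3, 0.01, 0.953, 0.031]
wrist_force: [-7.0, 2.0, 7.1]
finger_gap: 0.0554
grip_force: 82.2
travel [ 0.004 -0.002  0.01 ] rot [0.001 0.001 0.   ]
[0.39190002 0.82619029 0.28017343] [ 1.79287054  2.47500013 -9.68249741]
```

```bash
python3 -m pendant '[{"travel":[0,0,0],"rot":[0,0,0.1],"fingers":0.2},{"travel":[0,0,0.002],"rot":[0,0,0.24],"fingers":0.2},{"travel":[0,0,0.003],"rot":[0,0,0.38],"fingers":0.2},{"travel":[0,0,0.004],"rot":[0,0,0.52],"fingers":0.2},{"travel":[0,0,0.005],"rot":[0,0,0.66],"fingers":0.2},{"travel":[0,0,0.007],"rot":[0,0,0.8],"fingers":0.2},{"travel":[0,0,0.008],"rot":[0,0,0.9],"fingers":0.2},{"travel":[0,0,0.008],"rot":[0,0,1],"fingers":0.2},{"travel":[0,0,0.008],"rot":[0,0,1],"fingers":0.2}]' 100
cat > s.py <<'E'
from h import *
st=env.get_state(); Rt=Rq(st["orientation"]).inv(); L=(st["tcp_pos"]-CEN)@np.c_[xl,yl,a]
print("off",L.round(4),"phi",phi_now(st).round(3),"F",Rt.apply(st["wrist_force"]).round(1),"M",Rt.apply(st["ft_torque"]).round(2),"j6",st["joint_pos"][5].round(3),"gap",st["finger_gap"],"tau6",st["tau"][5])
E
python3 s.py
```

```text
clock: 6.65
tcp_pos: [0.6073, -0.2207, 0.1433]
orientation: [0.244, 0.486, 0.82, 0.177]
wrist_force: [-9.0, 0.9, 8.3]
finger_gap: 0.0552
grip_force: 103.5
off [ 0.0003  0.     -0.0002] phi 0.409 F [  2.6  -1.6 -11.9] M [ 0.58  0.76 -0.03] j6 0.524 gap 0.0551902672918472 tau6 0.6426771730184555
```

```bash
python3 -m pendant '[{"travel":[0,0,0],"rot":[0,0,0.14],"fingers":0.2},{"travel":[0,0,0.002],"rot":[0,0,0.28],"fingers":0.2},{"travel":[0,0,0.003],"rot":[0,0,0.42],"fingers":0.2},{"travel":[0,0,0.004],"rot":[0,0,0.56],"fingers":0.2},{"travel":[0,0,0.005],"rot":[0,0,0.7],"fingers":0.2},{"travel":[0,0,0.007],"rot":[0,0,0.84],"fingers":0.2},{"travel":[0,0,0.008],"rot":[0,0,0.94],"fingers":0.2},{"travel":[0,0,0.008],"rot":[0,0,1],"fingers":0.2},{"travel":[0,0,0.008],"rot":[0,0,1],"fingers":0.2}]' 100 | head -1
python3 s.py
python3 - <<'E'
from h import *
st,im,d,K,T=lidfit("w3"); c=proj(HOME,K,T)[0].astype(int); print(c)
cv2.imwrite("pics/w3c.png",cv2.resize(im[max(0,c[1]-120):c[1]+120,c[0]-160:c[0]+160],(640,480),interpolation=2))
E
```

```text
clock: 7.55
off [ 0.0002 -0.0001 -0.0012] phi -0.637 F [  1.   -3.3 -11.7] M [ 0.87 -0.27 -0.16] j6 1.571 gap 0.05487164674050696 tau6 0.6043332070112228
lid 0.0002 circle [0.0029 0.0014 0.0297]
bar 4285 [0.0032 0.0038 0.0237] dir -2.735 ((1.7792778015136719, 2.374758720397949), (30.8508243560791, 12.275100708007812), 23.531879425048828) phi -0.637 j [-0.644  0.196 -0.572  0.323  0.395  1.571]
[319 356]
```

View pics/w3c.png

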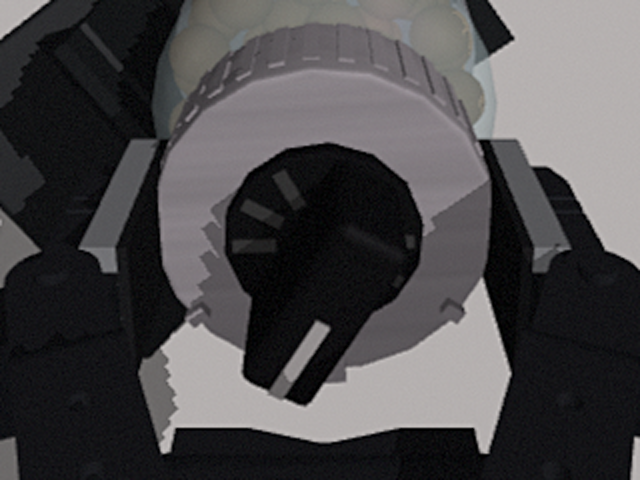

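```bash
python3 -m pendant '[{"travel":[0,0,0],"rot":[0,0,0.14],"fingers":0.2},{"travel":[0,0,0.002],"rot":[0,0,0.28],"fingers":0.2},{"travel":[0,0,0.003],"rot":[0,0,0.42],"fingers":0.2},{"travel":[0,0,0.004],"rot":[0,0,0.56],"fingers":0.2},{"travel":[0,0,0.005],"rot":[0,0,0.68],"fingers":0.2},{"travel":[0,0,0.006],"rot":[0,0,0.76],"fingers":0.2},{"travel":[0,0,0.007],"rot":[0,0,0.82],"fingers":0.2},{"travel":[0,0,0.007],"rot":[0,0,0.86],"fingers":0.2},{"travel":[0,0,0.007],"rot":[0,0,0.86],"fingers":0.2}]' 110 | head -1
python3 s.py
python3 -c '
from h import *
lidfit("w4")'
```

```text
clock: 8.5
off [ 0.      0.0001 -0.002 ] phi -1.537 F [ -1.8  -2.6 -11.9] M [ 0.38 -1.08 -0.34] j6 2.472 gap 0.05486849266563279 tau6 0.6065183132886887
lid -0.0007 circle [0.0022 0.0018 0.0293]
bar 4149 [0.0039 0.0021 0.0229] dir 2.654 ((2.046647071838379, 2.304828643798828), (12.350160598754883, 30.881864547729492), 62.97377014160156) phi -1.537 j [-0.643  0.197 -0.573  0.321  0.395  2.472]
```

```bash
for i in 1; do python3 -m pendant '[{"travel":[0,0,0],"rot":[0,0,0.04],"fingers":0.2},{"travel":[0,0,0],"rot":[0,0,0.08],"fingers":0.2},{"travel":[0,0,0],"rot":[0,0,0.1],"fingers":0.2}]' | head -1; done
python3 s.py
python3 -c '
from h import *
lidfit("w5")'
```

```text
clock: 8.85
off [ 0.0001  0.0001 -0.002 ] phi -1.642 F [ -2.6  -2.  -13. ] M [ 0.2  -1.1  -0.55] j6 2.577 gap 0.05476799223431825 tau6 0.45661892741918564
lid -0.0007 circle [0.0021 0.0026 0.0295]
bar 4150 [0.0039 0.0018 0.0228] dir 2.555 ((2.174960136413574, 2.017979621887207), (12.478348731994629, 30.984569549560547), 57.27919387817383) phi -1.642 j [-0.643  0.197 -0.573  0.321  0.394  2.577]
```

```bash
python3 -m pendant '[{"travel":[0,0,0],"rot":[0,0,0.04],"fingers":0.2},{"travel":[0,0,0],"rot":[0,0,0.08],"fingers":0.2},{"travel":[0,0,0],"rot":[0,0,0.1],"fingers":0.2},{"travel":[0,0,0],"rot":[0,0,0.1],"fingers":0.2}]' | head -1
python3 s.py
python3 -c '
from h import *
lidfit("w6")'
```

```text
clock: 9.3
off [ 0.      0.0002 -0.0021] phi -1.741 F [ -4.4  -1.5 -12.7] M [ 0.03 -1.43 -2.45] j6 2.676 gap 0.05460930817090365 tau6 2.5623220950365067
lid -0.0008 circle [0.0021 0.0011 0.0296]
bar 4108 [0.0038 0.0017 0.0228] dir 2.5 ((2.235356330871582, 2.011800765991211), (12.470449447631836, 30.6177978515625), 53.41673278808594) phi -1.741 j [-0.642  0.197 -0.573  0.321  0.394  2.676]
```

```bash
python3 -m pendant '[{"travel":[0,0,0],"rot":[0,0,-0.04],"fingers":0.2},{"travel":[0,0,0],"rot":[0,0,-0.04],"fingers":1},{"travel":[0,0,0],"rot":[0,0,-0.04],"fingers":1},{"travel":[0,0,0],"rot":[0,0,-0.04],"fingers":1},{"travel":[0,0,0],"rot":[0,0,-0.04],"fingers":1},{"travel":[0,0,-0.2],"rot":[0,0,-0.04],"fingers":1},{"travel":[0,0,-0.5],"rot":[0,0,-0.04],"fingers":1},{"travel":[0,0,-0.8],"rot":[0,0,-0.04],"fingers":1},{"travel":[0,0,-1],"rot":[0,0,-0.04],"fingers":1},{"travel":[0,0,-1],"rot":[0,0,-0.04],"fingers":1}]' 30 | head -1
python3 s.py
python3 - <<'E'
from h import *
st,im,d,K,T=lidfit("w7"); c=proj(HOME,K,T)[0].astype(int); print(c)
im=cv2.warpAffine(im,cv2.getRotationMatrix2D([float(x) for x in c],np.degrees(phi_now(st)),1),(640,480))
cv2.imwrite("pics/w7c.png",cv2.resize(im[c[1]-70:c[1]+70,c[0]-70:c[0]+70],(560,560),interpolation=2))
E
```

```text
clock: 10.35
off [ 0.0023 -0.0016  0.1196] phi -1.703 F [ 0.2  0.7 -0.1] M [-0.12 -0.42  0.03] j6 2.538 gap 0.0854619238892557 tau6 -0.14405284076929092
lid -0.0004 circle [0.002  0.0019 0.0286]
bar 1113 [0.0028 0.002  0.0234] dir 2.545 ((1.8683967590332031, 2.155851364135742), (12.186812400817871, 30.043737411499023), 55.451290130615234) phi -1.703 j [-0.747 -0.004 -0.516  0.614  0.441  2.538]
[321 248]
```

View pics/w7c.png

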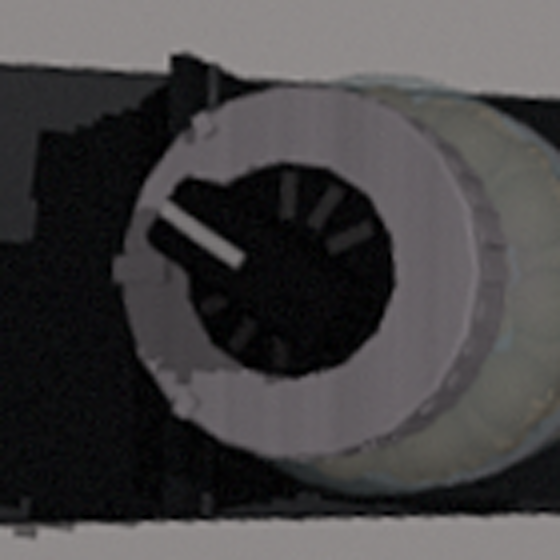

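```bash
for i in 1 2; do python3 -m pendant '[{"travel":[0,0,0],"rot":[0,0,-0.14],"fingers":1},{"travel":[0,0,0],"rot":[0,0,-0.28],"fingers":1},{"travel":[0,0,0],"rot":[0,0,-0.42],"fingers":1},{"travel":[0,0,0],"rot":[0,0,-0.56],"fingers":1},{"travel":[0,0,0],"rot":[0,0,-0.7],"fingers":1},{"travel":[0,0,0],"rot":[0,0,-0.84],"fingers":1},{"travel":[0,0,0],"rot":[0,0,-0.9],"fingers":1},{"travel":[0,0,0],"rot":[0,0,-0.9],"fingers":1}]' | head -1; done
python3 -c '
from h import *
go(CEN+.10*a,toolR(.97))'
```

```text
clock: 11.2
clock: 12.0
travel [-0.004  0.006  0.131] rot [ 0.    -0.002 -0.756]
```

```bash
python3 -m pendant '[{"travel":[0,0,0.05],"rot":[0,0,-0.14],"fingers":0},{"travel":[0,0,0.1],"rot":[0,0,-0.28],"fingers":0},{"travel":[0,0,0.13],"rot":[0,0,-0.42],"fingers":0},{"travel":[0,0,0.13],"rot":[0,0,-0.56],"fingers":0},{"travel":[0,0,0.13],"rot":[0,0,-0.7],"fingers":0},{"travel":[-0.004,0.006,0.13],"rot":[0,0,-0.756],"fingers":0},{"travel":[-0.004,0.006,0.13],"rot":[0,0,-0.756],"fingers":0}]' | head -1
python3 -c '
from h import *
lidfit("w8"); go(CEN+.05*a,toolR(.97)); go(CEN+.026*a,toolR(.97))'; python3 s.py
```

```text
clock: 12.7
lid -0.0004 circle [0.0014 0.0017 0.0288]
bar 1274 [0.0007 0.0025 0.0233] dir 2.541 ((1.2855224609375, 1.9452447891235352), (11.540627479553223, 29.984739303588867), 55.90240478515625) phi 0.97 j [-0.73   0.026 -0.529  0.573  0.434 -0.121]
travel [ 0.003 -0.     0.421] rot [ 0.001 -0.001 -0.001]
travel [ 0.002 -0.001  0.621] rot [ 0.001 -0.001 -0.001]
off [ 0.0003 -0.0002  0.1006] phi 0.969 F [-0.3 -0.2 -0.4] M [0.3  0.44 0.02] j6 -0.12 gap 0.04248542862144183 tau6 -0.1296342769637704
```

```bash
python3 -m pendant '[{"travel":[0,0,0.2],"rot":[0,0,0],"fingers":0},{"travel":[0,0,0.4],"rot":[0,0,0],"fingers":0},{"travel":[0,0,0.5],"rot":[0,0,0],"fingers":0},{"travel":[0,0,0.58],"rot":[0,0,0],"fingers":0},{"travel":[0.002,0,0.62],"rot":[0,0,0],"fingers":0},{"travel":[0.002,0,0.62],"rot":[0,0,0],"fingers":0},{"travel":[0.002,0,0.62],"rot":[0,0,0],"fingers":0}]' 30 | head -1; python3 s.py
python3 -m pendant '[{"travel":[0,0,0],"rot":[0,0,0],"fingers":-0.4},{"travel":[0,0,0],"rot":[0,0,0],"fingers":-0.7},{"travel":[0,0,0],"rot":[0,0,0],"fingers":-0.9},{"travel":[0,0,0],"rot":[0,0,0],"fingers":-0.9},{"travel":[0,0,0],"rot":[0,0,0],"fingers":-0.9},{"travel":[0,0,0],"rot":[0,0,0],"fingers":-0.9}]' 30; python3 s.py
```

```text
clock: 13.45
off [ 0.0008 -0.0004  0.0271] phi 0.972 F [0.  0.8 0.2] M [0.34 0.44 0.01] j6 -0.06 gap 0.04272499359410383 tau6 0.005935150111326948
clock: 14.05
tcp_pos: [0.5922, -0.2224, 0.1661]
orientation: [0.283, 0.239, 0.923, 0.102]
wrist_force: [-3.7, 1.2, 5.7]
finger_gap: 0.0108
grip_force: 34.3
off [ 0.001  -0.0004  0.0271] phi 0.973 F [ 0.6  1.5 -6.7] M [ 0.06  0.45 -0.05] j6 -0.06 gap 0.010816911426527919 tau6 0.03398487693630159
```

```bash
python3 -m pendant '[{"travel":[0,0,0],"rot":[0,0,-0.1],"fingers":-0.9},{"travel":[0,0,0],"rot":[0,0,-0.2],"fingers":-0.9},{"travel":[0,0,0],"rot":[0,0,-0.3],"fingers":-0.9},{"travel":[0,0,0],"rot":[0,0,-0.4],"fingers":-0.9},{"travel":[0,0,0],"rot":[0,0,-0.5],"fingers":-0.9},{"travel":[0,0,0],"rot":[0,0,-0.57],"fingers":-0.9},{"travel":[0,0,0],"rot":[0,0,-0.57],"fingers":-0.9},{"travel":[0,0,0],"rot":[0,0,-0.57],"fingers":-0.9},{"travel":[0,0,0],"rot":[0,0,-0.57],"fingers":-0.9}]' | head -1; python3 s.py
python3 -m pendant '[{"travel":[0,0,0],"rot":[0,0,0],"fingers":-0.4},{"travel":[0,0,0],"rot":[0,0,0],"fingers":-0.2},{"travel":[0,0,0],"rot":[0,0,0],"fingers":0},{"travel":[0,0,0],"rot":[0,0,0],"fingers":0},{"travel":[0,0,-0.2],"rot":[0,0,0],"fingers":0},{"travel":[0,0,-0.5],"rot":[0,0,0],"fingers":0},{"travel":[0,0,-0.8],"rot":[0,0,0],"fingers":0.3},{"travel":[0,0,-0.8],"rot":[0,0,0],"fingers":0.5},{"travel":[0,0,-0.8],"rot":[0,0,0],"fingers":0.5}]' | head -1
python3 - <<'E'
from h import *
st,im,d,K,T=lidfit("w9"); c=proj(HOME,K,T)[0].astype(int); print(c)
im=cv2.warpAffine(im,cv2.getRotationMatrix2D([float(x) for x in c],np.degrees(phi_now(st)),1),(640,480))
cv2.imwrite("pics/w9c.png",cv2.resize(im[c[1]-70:c[1]+70,c[0]-70:c[0]+70],(560,560),interpolation=2))
E
```

```text
clock: 14.95
off [0.0011 0.0001 0.0271] phi 1.57 F [-1.3  2.8 -7.2] M [-0.46  0.36 -0.06] j6 -0.657 gap 0.011138232418722607 tau6 0.04647655296139419
clock: 15.85
lid -0.0004 circle [0.0016 0.0017 0.0289]
bar 1055 [0.0007 0.0018 0.0233] dir -3.14 ((1.3132648468017578, 1.94376540184021), (11.558175086975098, 29.436203002929688), 89.60494995117188) phi 1.569 j [-0.752 -0.009 -0.513  0.628  0.442 -0.741]
[319 235]
```

View pics/w9c.png

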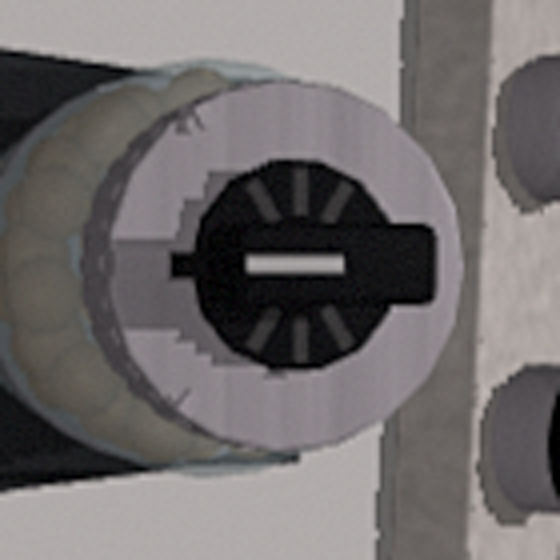

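Run:
```python
from h import *
st=env.get_state(); K,T=cam("wrist",st); im=cv2.imread("pics/w9.png"); d=np.load("w9.npy")
P,u,v=cloud(d,K,T); c0=HOME+.0015*xl+.0018*yl; L=(P-c0)@np.c_[xl,yl,a]; r=np.hypot(L[:,0],L[:,1]); th=np.arctan2(L[:,1],L[:,0])%(2*np.pi)
s=(r>.021)&(r<.0275)&(L[:,2]>-.004)&(L[:,2]<.006)
for lo in np.arange(1.8,4.5,.06):
    m=s&(th>=lo)&(th<lo+.06); print(round(lo+.03-np.pi,2),m.sum(),(L[m,2].mean()*1000).round(2),end=" | ")
# rectified lid-top picture
n=560; g=np.linspace(-.032,.032,n); X,Y=np.meshgrid(g,-g); W=c0+X[...,None]*xl+Y[...,None]*yl+0.0015*a
uv=proj(W.reshape(-1,3),K,T).reshape(n,n,2).astype(np.float32); o=cv2.remap(im,uv[...,0],uv[...,1],cv2.INTER_CUBIC)
o=cv2.convertScaleAbs(o,alpha=1.6)
for t in (-1,0,.9): 
    e=[np.cos(np.pi+t),-np.sin(np.pi+t)]; p=lambda k:tuple(int(280+k*q*280/.032) for q in e); cv2.line(o,p(.0295),p(.032),(0,0,255),2)
cv2.imwrite("pics/rect.png",o)
```

```text
-1.31 23 -1.57 | -1.25 25 -1.41 | -1.19 25 -1.5 | -1.13 25 -1.47 | -1.07 24 -1.29 | -1.01 24 -0.86 | -0.95 25 -1.39 | -0.89 22 -1.4 | -0.83 27 -1.44 | -0.77 24 -1.46 | -0.71 25 -1.38 | -0.65 24 -1.44 | -0.59 26 -1.25 | -0.53 26 -1.14 | -0.47 26 -1.31 | -0.41 26 -1.29 | -0.35 24 -1.24 | -0.29 27 -1.11 | -0.23 27 -1.23 | -0.17 27 -1.18 | -0.11 25 1.03 | -0.05 25 1.85 | 0.01 29 1.6 | 0.07 23 -0.94 | 0.13 26 -1.22 | 0.19 26 -1.38 | 0.25 25 -1.25 | 0.31 26 -1.39 | 0.37 26 -1.35 | 0.43 23 -1.06 | 0.49 25 -1.3 | 0.55 23 -1.15 | 0.61 25 -1.23 | 0.67 24 -1.33 | 0.73 27 -1.12 | 0.79 25 -1.08 | 0.85 27 -0.36 | 0.91 21 -0.83 | 0.97 24 -1.36 | 1.03 23 -1.44 | 1.09 30 -1.23 | 1.15 21 -1.33 | 1.21 27 -1.26 | 1.27 24 -1.6 | 1.33 21 -1.31 | 1.39 25 -1.09 |
```

View pics/rect.png

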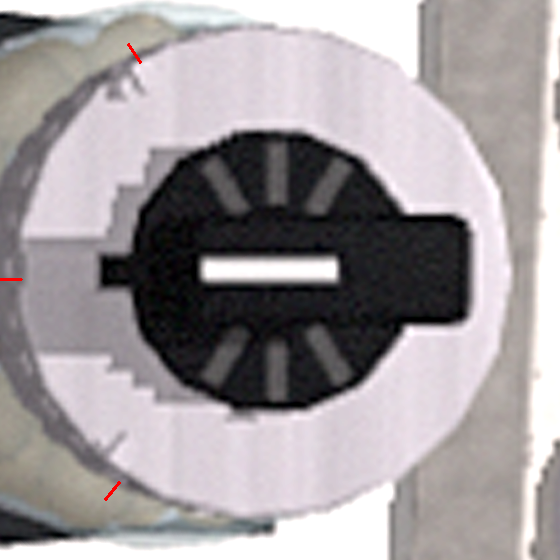

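```bash
python3 -c '
from workcell import env
print(env.hand_in())'
```

```text
the job is handed in; nothing more can be done
None
```

The lid is screwed home against its stop and the vent pointer stands at the long rib, measured within about 0.05 rad. The arm was backed well clear, and I handed the job in at about 16 s of the 69 s; the hand-in returned no verdict.

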